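# Close up the specimen case over the stray vial

## Task

The orange-capped vial has tipped over on the freely turning carousel: take it off and lay it flat in the well of the white specimen case. Then close the case: push the blue lid along its rails fully home over the well, and swing the red-ended clamp lever down onto the lid, pressing until it bites firmly, so that it still squeezes the lid after you let go. Do not drop the vial or force the lid or clamp, leave the other two vials standing on the carousel, and leave the beaker, dish, jar and slide box alone.

Things in the scene. Friction and masses are not known exactly. Their poses are not given: they have to be found in the camera images.
- vial_center (a point): centre of the tipped vial: amber square glass vial 22 x 22 mm with a round orange cap of 21 mm diameter, 56 mm long over all (body 44 mm, cap 12 mm), about 40 g, lying on its side. x: along the vial towards the cap; z: up as it lies at the start.
- carousel: passive turntable; origin on the table at its axis. Flat round plate of 220 mm diameter, its top 30 mm above the table, that turns freely at the slightest push; small hub button of 28 mm diameter, 8 mm high, in the middle.
- vial_b: an upright white-capped vial on the carousel, 22 x 22 x 56 mm high; origin at the centre of its underside, z up. To stay standing there.
- vial_c: the other upright white-capped vial on the carousel, same size and origin. To stay standing there.
- case: white specimen case fixed to the table, z up; origin on the table under the centre of the well; y runs along the case towards the clamp. Well: 84 mm (x) by 76 mm (y), floor 10 mm and mouth 45 mm above the table. From y = -38 to -145 mm a flat deck, 45 mm up, where the lid is parked. Rails at |x| 53.5 to 61.5 mm, top 56 mm up, guide the lid.
- stop (a point): middle of the stop wall's inner face, at y = 48 mm of the case, x = 0, 50 mm up, axes as the case; the lid's leading edge meets it when fully home. The wall is 8 mm thick, its top 56 mm up.
- pivot (a point): middle of the clamp lever's pivot, at x = 0, y = 66, z = 72 mm of the case, axes as the case; the lever turns about x. It sits between two steel cheeks, at x = +-14 to +-22 mm, y = 55 to 81 mm of the case, 84 mm high.
- lid_center (a point): centre of the blue lid plate, 104 (x) by 96 (y) by 5 mm, loose between the rails, about 0.2 kg, axes as the case. On top a yellow push rib 60 mm long (x), 8 mm thick, 14 mm high, centred at lid y = -42 mm. Lid slides to +y of the case until its edge meets the stop wall; this point is then over the case origin, 47.5 mm above the table.
- clamp (a joint): angle of the clamp lever (rad): 0 = level over the well, pointing to -y of the case; 1.57 = straight up; more = leaning outward. Stiff pivot: stays where left, about 6 N at the red end to move it. Its screw-set foot meets the closed lid somewhere between about -0.1 and +0.2: feel for it. Then 12 to 18 N in all on the red end makes it bite, and the pivot keeps the squeeze.
- paddle (a point): middle of the top face (outer face when the lever stands up) of the lever's red end, a block 26 x 26 x 13 mm, 79 mm from the pivot; the lever ends 92 mm from it (raised: up to 165 mm above the table). z: out of that face; y: along the lever to the pivot. The steel arm is 14 mm wide, 9 mm thick; the rubber foot, 18 mm wide, is 36 mm from the pivot, on the under side.
- beaker: glass beaker, 68 mm diameter, 85 mm high, a bystander; origin at the centre of its underside.
- dish: lidded glass dish, 94 mm diameter, 16 mm high, a bystander; origin at the centre of its underside.
- jar: clear jar with blue cap, 56 mm diameter, 95 mm high, a bystander; origin at the centre of its underside.
- slide_box: flat wooden slide box, 80 x 140 x 32 mm, a bystander; origin at the centre of its underside.
Mind the look-alikes: they are no part of the job. What is meant by the carousel is not turquoise or yellow, and is the smaller of those in its own colour.

How it is judged:
On the way, in this order (a step that is already met when the one before it is completed fails the run):
1. the orange-capped vial is lifted off the carousel (height (world z) of vial_center above 0.06 m and contact force between vial and carousel below 0.01 N), for 0.1 s.
2. it lies flat in the well, let go (x of vial_center in the frame of case between -0.036 and 0.036 m and y of vial_center in the frame of case between -0.032 and 0.032 m and z of vial_center in the frame of case below 0.03 m and angle between vial_center's own x axis and vertical between 1.3 and 1.84 rad and contact force between the fingers and vial below 0.05 N), for 0.2 s.
3. the lid is fully home against the stop wall (y of lid_center in the frame of case above -0.003 m and z of lid_center in the frame of case between 0.044 and 0.051 m and angle between lid_center's own z axis and vertical below 0.05 rad), for 0.2 s.
At the end, for the whole second after the job is handed in: the vial lies flat (within 15 degrees) in the well, the lid is home within 3 mm of the stop and level, the clamp lever is down (below 0.35 rad) and its foot squeezes the lid with more than 5 N by itself; the two other vials stand on the carousel (all of step 3 and x of vial_center in the frame of case between -0.036 and 0.036 m and y of vial_center in the frame of case between -0.032 and 0.032 m and z of vial_center in the frame of case below 0.03 m and angle between vial_center's own x axis and vertical between 1.3 and 1.84 rad and contact force between clamp and lid above 5 N and value of joint clamp below 0.35 rad and linear speed of lid below 0.02 m/s and angle between each of vial_b, vial_c's own z axis and vertical below 0.3 rad and horizontal distance between each of vial_b, vial_c and carousel below 0.11 m); the robot touches nothing.
It fails at once if an upright vial tipped over or taken off the carousel (angle between any of vial_b, vial_c's own z axis and vertical above 0.6 rad or horizontal distance between any of vial_b, vial_c and carousel above 0.12 m).
It fails at once if the vial dropped (falling faster than 0.9 m/s out of the fingers) (linear speed of vial above 0.9 m/s and contact force between the fingers and vial below 0.05 N).
It fails at once if the robot forces the lid or the clamp (more than 45 N) (contact force between any of the fingers, the arm and lid above 45 N or contact force between any of the fingers, the arm and clamp above 45 N).
It fails at once if a bystander moved by more than 40 mm (distance of any of beaker, dish, jar, slide_box from where it was at the start of the episode above 0.04 m).
It also fails if it takes over 58 s, if anything falls off the work surface, if the arm or the gripper's body presses on something with over 40 N, if the wrist force passes 120 N, or if a joint passes its speed limit or range.

## Robot

A 7-joint arm with a two-finger parallel gripper is mounted at the origin on the work surface. World frame = base frame: x ahead of the robot, y to its left, z up, the work surface at z = 0. Lengths are in m, angles in rad, forces in N, time in s.
With the tool pointing down it reaches from about 0.425 to 0.8 m from the base axis. Payload 8.3 kg.
Tool frame: the origin (TCP) lies midway between the tips of the shut fingers; the grasp point (between the pads) lies 19 mm behind it (r.grip_point_offset is the z of the grasp point in the tool frame, in m); z points along the fingers, y is the direction in which the jaws open and shut (so a half turn about z gives the same grasp; the last joint's range is limited). The gripper opens to 85 mm and grips with 20 to 120 N. Pads are 22 mm wide; open, the fingers measure 114 mm over their backs; the gripper's body (76 mm by 85 mm) begins 54 mm behind the grasp point. The pads swing forward as they close: fully open they stand 13 mm farther back than shut.
Start: joints at [-1.214, 0.383, 0.016, 1.37, -0.006, 1.388, -0.046], TCP at [0.255, 0.571, 0.231] pointing down, gripper open.
Joint ranges: [-2.95, 2.95], [-0.25, 2.06], [-1.52, 1.56], [0.18, 2.33], [-1.44, 4.58], [0.02, 2.06], [-3.01, 3.01]. Speed limits (rad/s): [2.39, 2.39, 3.01, 3.01, 3.14, 3.14, 3.14].

## Interface

Orientations are given as a unit quaternion [x, y, z, w].
In Python, from bench import r gives the robot as it stands.
- The arm moves only by the tool send_rows, never from a script. Its argument "rows" is a list of rows, each a list of 7 numbers: the shift along the tool's x, y, z in mm, then the turn, a rotation vector about the tool's x, y, z in degrees, then the opening, from 0 (shut) to 1 (fully open). In form: [[tx, ty, tz, wx, wy, wz, jaw], ...]. A call has 1 to 5 rows; each row shifts and turns the commanded pose from where the row before left it, along the tool's axes as they then stand; what a row does not reach is not made up. A row lasts 1/10 s, in which the tool goes at most 50 mm and 8.59 degrees, less where a joint would pass 70% of its speed; a pose out of reach is approached as far as the arm can. A call is refused whole if a number of a shift passes 50 or a number of a turn 8.59, either way. A call with a gripper value outside its range is refused whole. The fingers move at their own pace and stop on an object; "grip_force" is the grip in N (left out, the last holds). Time passes only in rows, so rows that do not move let the fingers close. It gives the time, the measured TCP pose, the force and the opening at its end, in the units of the state.
- r.read_state(): the state, without advancing time (a new reading comes with each control period).
- r.capture(name): name is "scene" or "top"; returns (picture, depth): 420x560x3 uint8, red, green, blue; 420x560 float32, m along the optical axis (not along the pixel's ray), 0 where there is no reading.
- r.camera_model(name): a dict with "K" (3x3 intrinsics, pixels), "k1" (the pictures are not rectified: a ray, as slopes to the right and down, at radius r is drawn at 1 + k1 r^2 times it, then the intrinsics apply), "R" (3x3) and "t" (3): a world point X has camera coordinates R X + t. Camera axes: x right, y down, z forward; pixel columns grow to the right and rows downward; lengths in m; the calibration is good to about 2 mm. A picture is of the moment at which its call begins. camera_model takes no time and is no camera call.
- r.hand_in(): hands the job in, once; it reports no verdict.
The state is a dict: "t": time; "q": joint angles; "qd": joint speeds; "tau": joint torques, N m; "ee_pos": TCP position; "eef_rot": TCP orientation; "force": force on the tool from outside, world axes, zero at the start; "moment": the same for the moment, N m; "width": finger opening in m.
Only numpy, scipy, OpenCV 4.12 (cv2) and the standard library are available. Lean on these libraries where they do the work, as an engineer would, in place of code of your own. Each camera call takes 0.05 s, during which the arm holds its last target.

## Working session

There is one attempt and no reset: what is moved stays moved. The work goes in short steps, Python scripts to look and compute and a tool call to move; the robot and the scene stay as the last step left them, time stands still between calls to the robot, and variables do not carry over. Pictures are saved under pics/ and viewed, and the job is handed in when it is done.

Besides the shell and the picture viewer there is one more tool, called after "Request:" in YAML: its name, and indented under it one key for each argument. send_rows: Moves the arm, as the interface text tells. Its arguments: {"type":"object","properties":{"rows":{"type":"array"},"grip_force":{"type":"number"}},"required":["rows"]}

```bash
ls; mkdir -p pics
python3 - <<'E'
from bench import r
import cv2,numpy as np
for n in("scene","top"):
    p,d=r.capture(n); cv2.imwrite(f"pics/{n}0.png",p[:,:,::-1]); np.save(f"{n}0.npy",d)
    print(n,r.camera_model(n))
print(r.read_state(), r.grip_point_offset)
E
```

```text
pics
scene {'K': array([[397.64236145,   0.        , 276.89554726],
       [  0.        , 397.64236145, 209.86133007],
       [  0.        ,   0.        ,   1.        ]]), 'k1': 0.007155396361490374, 'R': array([[-0.42264331,  0.9062848 , -0.00452679],
       [ 0.51589122,  0.23647175, -0.82336951],
       [-0.74513682, -0.35032695, -0.56748758]]), 't': array([ 0.0884988 , -0.21250252,  1.61539354])}
top {'K': array([[473.46496817,   0.        , 279.37706961],
       [  0.        , 473.46496817, 202.02188442],
       [  0.        ,   0.        ,   1.        ]]), 'k1': -0.05589228006796465, 'R': array([[-0.00673502, -0.99997155,  0.00339608],
       [-0.99292224,  0.00628475, -0.11859984],
       [ 0.11857512, -0.00417082, -0.99293632]]), 't': array([0.11437976, 0.47588187, 1.42541474])}
{'t': 0.1, 'q': array([-1.21392458,  0.38412813,  0.0163673 ,  1.37104382, -0.00627097,
        1.38820964, -0.04651525]), 'qd': array([ 0.00035321, -0.00121237,  0.00047584, -0.00079421, -0.00040977,
       -0.00127391,  0.00106791]), 'tau': array([ 3.33850003e-03, -6.29140592e+01,  8.47842861e-01, -3.72754598e+01,
        1.68772083e-02,  1.06777571e-02,  1.85263900e-05]), 'ee_pos': array([0.25450553, 0.57033683, 0.23039736]), 'eef_rot': array([ 2.08318535e-01,  9.78060648e-01, -8.55329933e-04, -1.56833338e-04]), 'force': array([ 1.10230033, -0.26963973,  0.38879414]), 'moment': array([-0.03165337,  0.03003549,  0.03639278]), 'width': 0.08505803991857674} -0.0187
```

View pics/scene0.png

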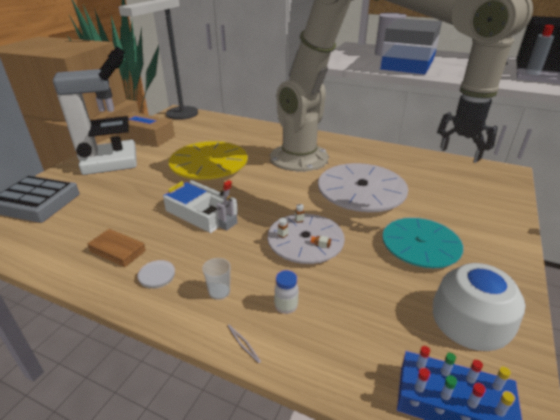

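View pics/top0.png

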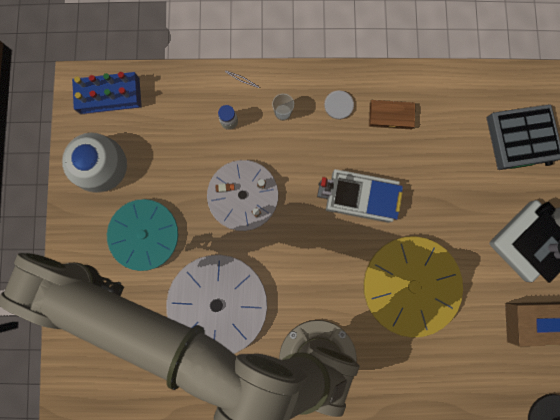

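The scene picture shows the whole bench. The top picture has the small carousel at about (242,195) with the tipped vial at (227,188), and the case at (365,195) with its lever at (325,187). I'll enlarge both.

```bash
cat > h.py <<'E'
from bench import r
import cv2,numpy as np
from scipy.spatial.transform import Rotation as Rot
def ray(n,u,v):
    m=r.camera_model(n);K=m["K"];k=m["k1"]
    xd=(u-K[0,2])/K[0,0];yd=(v-K[1,2])/K[1,1];x,y=xd,yd
    for _ in range(20):
        s=1+k*(x*x+y*y);x,y=xd/s,yd/s
    R=np.array(m["R"]);t=np.array(m["t"])
    return -R.T@t, R.T@np.array([x,y,1])
def pz(n,u,v,z):
    c,d=ray(n,u,v);return c+d*(z-c[2])/d[2]
def pd(n,u,v,dep):
    c,d=ray(n,u,v);return c+d*dep
def proj(n,X):
    m=r.camera_model(n);K=m["K"];c=m["R"]@np.asarray(X)+m["t"];x,y=c[:2]/c[2];s=1+m["k1"]*(x*x+y*y)
    return K[0,0]*x*s+K[0,2],K[1,1]*y*s+K[1,2]
def crop(img,x0,y0,w,h,f,out):
    c=cv2.resize(img[y0:y0+h,x0:x0+w],None,fx=f,fy=f,interpolation=cv2.INTER_CUBIC)
    for i in range(0,w,10): cv2.putText(c,str(x0+i),(i*f,8),0,.3,(0,0,255),1); cv2.line(c,(i*f,9),(i*f,13),(0,0,255),1)
    for i in range(0,h,10): cv2.putText(c,str(y0+i),(0,i*f+4),0,.3,(0,0,255),1)
    cv2.imwrite(out,c)
E
python3 - <<'E'
from h import *
t=cv2.imread("pics/top0.png");s=cv2.imread("pics/scene0.png")
crop(t,200,150,90,85,7,"pics/t_car.png");crop(t,310,160,100,70,8,"pics/t_case.png")
crop(s,260,195,95,75,8,"pics/s_car.png");crop(s,155,170,95,70,8,"pics/s_case.png")
E
```

```text
(no output)
```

View pics/t_car.png

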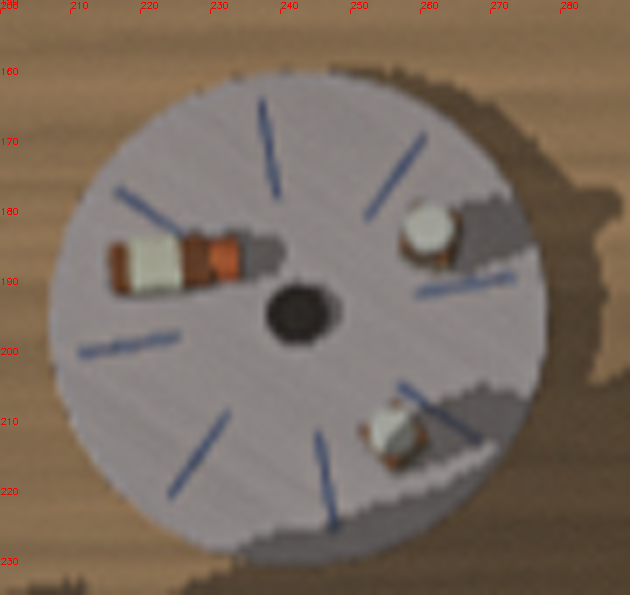

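View pics/t_case.png

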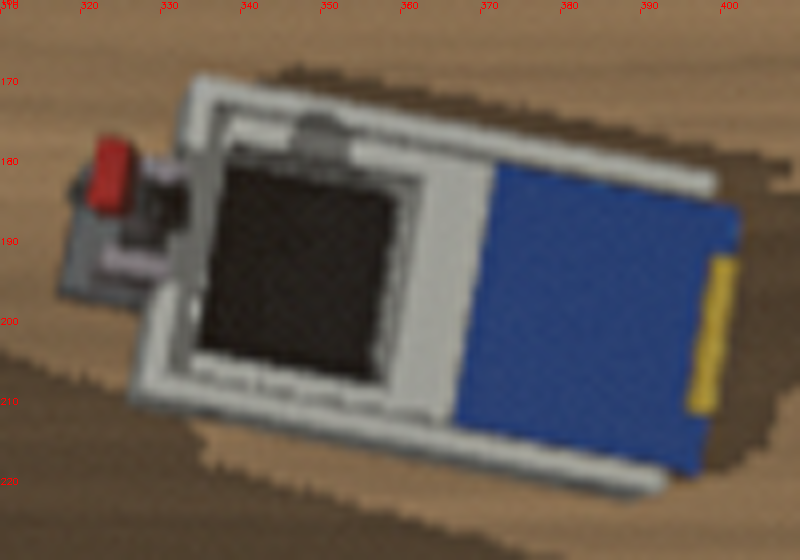

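View pics/s_car.png

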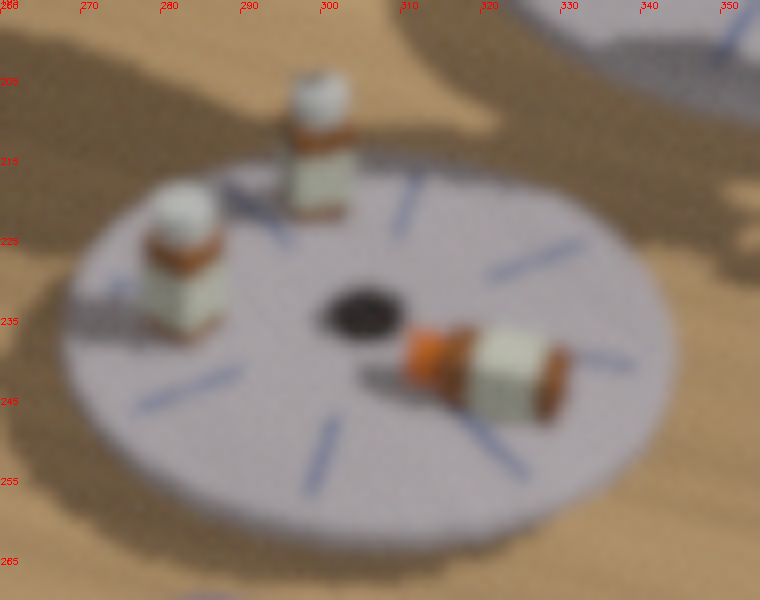

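View pics/s_case.png

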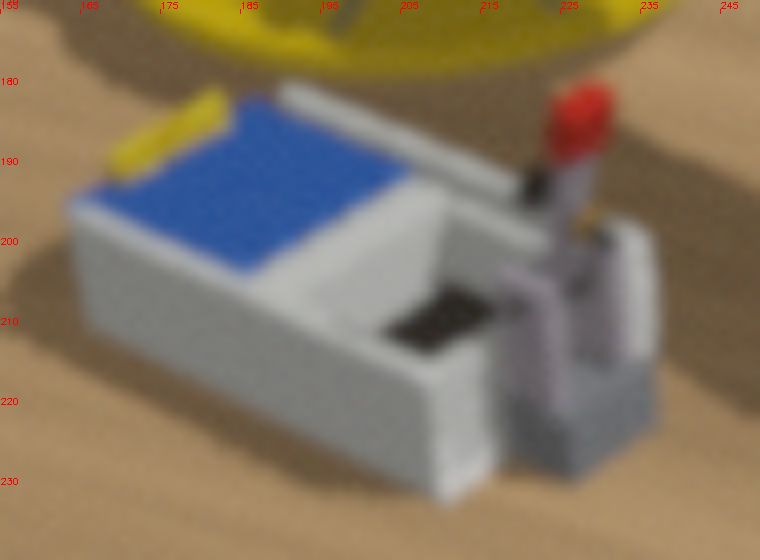

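Run:
```python
from h import *
def T(x,y,x0,y0,f): return x0+(x+.5)/f-.5, y0+(y+.5)/f-.5
P=lambda x,y,z: pz("top",*T(x,y,310,160,8),z)[:2]*1000
C=lambda x,y,z: pz("top",*T(x,y,200,150,7),z)[:2]*1000
np.set_printoptions(precision=1,suppress=True)
L=[P(*a,.050) for a in((495,163),(740,207),(697,475),(457,425))]
print("lid",L,np.mean(L,0),[np.linalg.norm(L[i]-L[(i+1)%4]) for i in range(4)])
L=np.array(L);d=(L[0]-L[1]+L[3]-L[2]);print("ydir",np.degrees(np.arctan2(d[1],d[0])));e=(L[0]-L[3]+L[1]-L[2]);print("xdir",np.degrees(np.arctan2(e[1],e[0])))
# rail outer corners top z=56
R=[P(*a,.056) for a in((200,75),(718,178),(660,490),(133,402))];print("rails",R)
d=R[0]-R[1]+R[3]-R[2];print(np.degrees(np.arctan2(d[1],d[0])),[np.linalg.norm(R[i]-R[(i+1)%4]) for i in range(4)])
W=[P(*a,.045) for a in((215,160),(425,178),(383,385),(192,350))];print("well mouth?",W)
W=[P(*a,.010) for a in((225,165),(397,195),(360,383),(200,350))];print("well floor",W,np.mean(W,0))
print("vial",[C(*a) for a in((108,267,.041),(243,258,.041),(150,235,.052),(155,293,.052),(110,243,.052),(116,293,.052))])
print("hub",C(298,314,.038)); a=np.array([C(50,313,.03),C(548,313,.03),C(298,68,.03),C(298,565,.03)]);print(a)
print("vials tops",C(431,230,.086),C(394,430,.086))
d=np.load("top0.npy")
for u,v in((222,188),(385,197),(347,193),(357,182)): print(u,v,d[v,u],pd("top",u,v,d[v,u])*1000)
s=r.read_state();print(Rot.from_quat(s["eef_rot"]).as_matrix())
```

```text
lid [array([ 540. , -169.8]), array([ 522.6, -263.3]), array([ 420.2, -243. ]), array([ 439.9, -152.4])] [ 480.7 -207.1] [np.float64(95.05431611804451), np.float64(104.32295228138322), np.float64(92.7433040229275), np.float64(101.69371684660143)]
ydir 78.61290045307122
xdir -10.542693523083969
rails [array([573.5, -57.1]), array([ 532.9, -253.6]), array([ 414.2, -227.3]), array([448.8, -29.2])]
79.20039216414591 [np.float64(200.7284146196349), np.float64(121.54647903991062), np.float64(201.03160400741723), np.float64(127.79998799577712)]
well mouth? [array([542.6, -63.5]), array([ 535.2, -143.8]), array([ 455.8, -125.5]), array([469.6, -53.2])]
well floor [array([546.5, -71.8]), array([ 534.2, -139. ]), array([ 460.3, -122.5]), array([473.7, -60.5])] [503.7 -98.4]
vial [array([520.4, 307.7]), array([523.9, 248.8]), array([532.6, 288.2]), array([507.2, 285.8]), array([529.2, 305.5]), array([507.3, 302.7])]
hub [499.5 224.9]
[[501.8 334.5]
 [500.4 115.8]
 [610.6 225.8]
 [390.4 225.2]]
vials tops [528.5 165.1] [443.6 180.8]
222 188 1.4297395 [517.  284.5  56.2]
385 197 1.4375719 [ 487.7 -210.4   46.9]
347 193 1.469292 [504.9 -99.1  16.5]
357 182 1.4646132 [ 537.9 -129.7   25.3]
[[-0.9  0.4 -0. ]
 [ 0.4  0.9 -0. ]
 [-0.  -0.  -1. ]]
```

```bash
cat >> h.py <<'E'
def box(n,img,c,yaw,lo,hi,f,x0,y0,col):
    R=Rot.from_euler('z',yaw,degrees=True).as_matrix();c=np.array(c)
    V=[c+R@np.array([[lo,hi][i][0],[lo,hi][j][1],[lo,hi][k][2]]) for i in(0,1) for j in(0,1) for k in(0,1)]
    Q=[tuple(int(round((a-b+.5)*f)) for a,b in zip(proj(n,v),(x0,y0))) for v in V]
    for i in range(8):
        for b in(1,2,4):
            if not i&b: cv2.line(img,Q[i],Q[i|b],col,1)
CASE=(.5015,-.098,0);CY=-11.
def overlay(tag,vial,case=CASE,cy=CY,lidy=-.111):
    for n,(x0,y0,w,h),(a0,b0,aw,ah) in(("top",(200,150,90,85),(310,160,100,70)),("scene",(260,195,95,75),(155,170,95,70))):
        t=cv2.imread(f"pics/{n}0.png");f=8
        A=cv2.resize(t[y0:y0+h,x0:x0+w],None,fx=f,fy=f,interpolation=cv2.INTER_CUBIC)
        box(n,A,(vial[0],vial[1],.041),vial[2],(-.028,-.011,-.011),(.016,.011,.011),f,x0,y0,(0,255,0))
        box(n,A,(vial[0],vial[1],.041),vial[2],(.016,-.0105,-.0105),(.028,.0105,.0105),f,x0,y0,(255,0,0))
        cv2.imwrite(f"pics/{tag}_{n}_v.png",A)
        B=cv2.resize(t[b0:b0+ah,a0:a0+aw],None,fx=f,fy=f,interpolation=cv2.INTER_CUBIC)
        box(n,B,case,cy,(-.0615,-.145,0),(.0615,.056,.056),f,a0,b0,(0,255,0))
        box(n,B,case,cy,(-.042,-.038,.01),(.042,.038,.045),f,a0,b0,(255,255,0))
        box(n,B,case,cy,(-.052,lidy-.048,.045),(.052,lidy+.048,.05),f,a0,b0,(0,0,255))
        box(n,B,case,cy,(-.022,.055,0),(.022,.081,.084),f,a0,b0,(255,0,255))
        cv2.imwrite(f"pics/{tag}_{n}_c.png",B)
E
python3 - <<'E'
from h import *
overlay("o1",(.521,.279,-87))
a=[cv2.resize(cv2.imread(f"pics/o1_{n}_v.png"),(400,320)) for n in("top","scene")]
b=[cv2.resize(cv2.imread(f"pics/o1_{n}_c.png"),(400,280)) for n in("top","scene")]
cv2.imwrite("pics/o1.png",np.vstack([np.hstack(a),np.hstack(b)]))
E
```

```text
(no output)
```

View pics/o1.png

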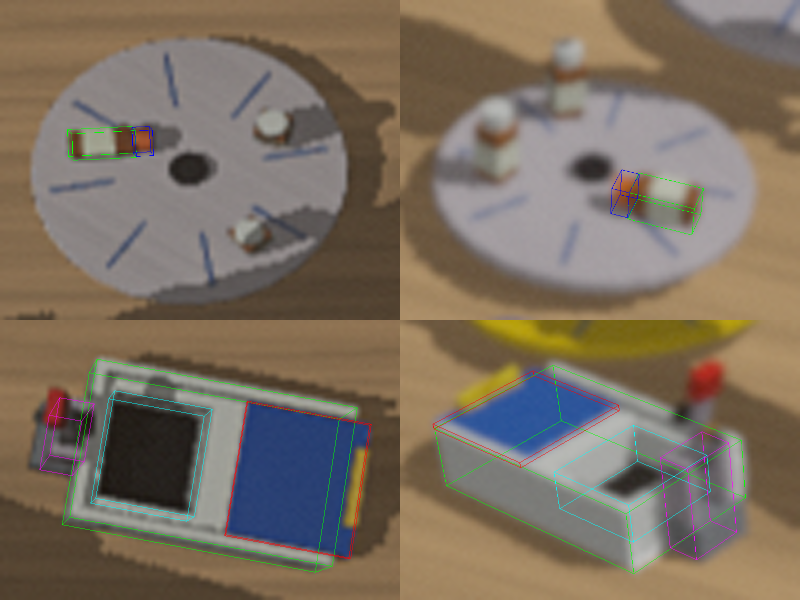

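Run:
```python
import cv2,numpy as np
a=cv2.imread("pics/o1_top_v.png")[180:400,80:480];b=cv2.imread("pics/o1_scene_v.png")[240:460,340:740]
c=cv2.resize(cv2.imread("pics/o1_top_c.png"),(800,560))
cv2.imwrite("pics/o1v.png",np.hstack([a,b]))
```

```text
(no output)
```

View pics/o1v.png

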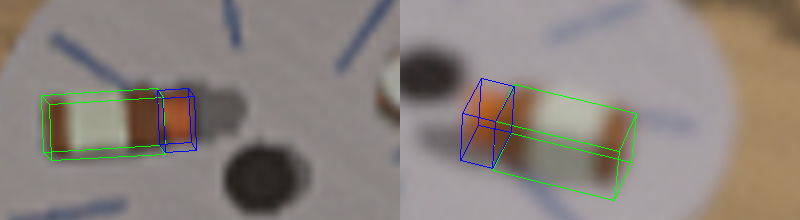

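View pics/o1_top_c.png

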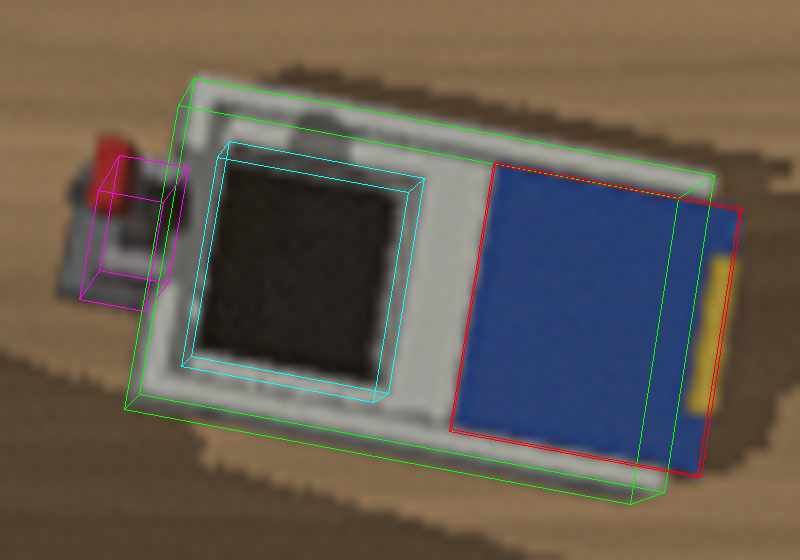

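View pics/o1_scene_c.png

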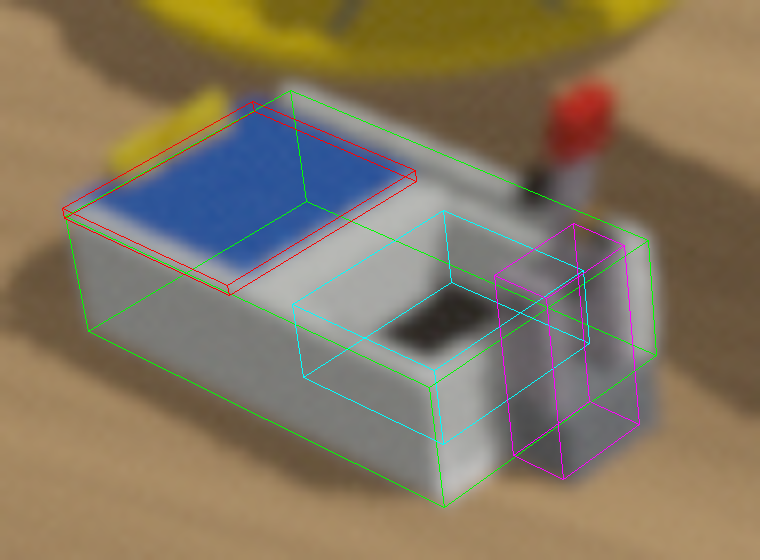

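```bash
cat >> h.py <<'E'
CASE=(.501,-.0975,0)
def cw(x,y,z):  # case mm -> world m
    return Rot.from_euler('z',CY,degrees=True).apply(np.array([x,y,z])/1000)+np.array(CASE)
def yawof(q): 
    y=Rot.from_quat(q).as_matrix()[:,1];return np.degrees(np.arctan2(y[1],y[0]))
def plan(pos,yaw,n,q=None,p=None):
    s=r.read_state();p=s["ee_pos"] if p is None else np.array(p);R0=Rot.from_quat(s["eef_rot"] if q is None else q)
    # target: z down, tool y at yaw
    y=np.array([np.cos(np.radians(yaw)),np.sin(np.radians(yaw)),0]);z=np.array([0,0,-1.]);x=np.cross(y,z)
    R1=Rot.from_matrix(np.stack([x,y,z],1));w=(R0.inv()*R1).as_rotvec()/n;d=(np.array(pos)-p)/n
    for i in range(n):
        Ri=R0*Rot.from_rotvec(w*i);print(np.round(np.r_[Ri.inv().apply(d)*1000,np.degrees(w)],1).tolist())
def st():
    s=r.read_state();print("t",round(s["t"],2),"p",np.round(s["ee_pos"]*1000,1),"yaw",round(yawof(s["eef_rot"]),2),"tilt",np.round(Rot.from_quat(s["eef_rot"]).as_matrix()[:,2],3),"F",np.round(s["force"],2),"w",round(s["width"],4))
E
python3 -c "
from h import *
st();plan((.520,.279,.130),3,9)"
```

```text
t 0.1 p [254.5 570.3 230.4] yaw 65.95 tilt [-0.001 -0.002 -1.   ] F [ 1.1  -0.27  0.39] w 0.0851
[-40.1, -17.5, 11.2, -0.0, 0.0, 7.0]
[-42.0, -12.5, 11.2, -0.0, 0.0, 7.0]
[-43.2, -7.3, 11.2, -0.0, 0.0, 7.0]
[-43.7, -2.0, 11.2, -0.0, 0.0, 7.0]
[-43.7, 3.3, 11.2, -0.0, 0.0, 7.0]
[-42.9, 8.6, 11.2, -0.0, 0.0, 7.0]
[-41.6, 13.8, 11.2, -0.0, 0.0, 7.0]
[-39.6, 18.8, 11.2, -0.0, 0.0, 7.0]
[-37.0, 23.4, 11.2, -0.0, 0.0, 7.0]
```

Request:
send_rows:
  rows:
    - [-40,-17.5,11,0,0,7,0.6]
    - [-42,-12.5,11,0,0,7,0.6]
    - [-43,-7.5,11,0,0,7,0.6]
    - [-44,-2,11,0,0,7,0.6]
    - [-44,3,11,0,0,7,0.6]
  grip_force: 30

```text
t: 0.6
ee_pos: [0.4027, 0.4066, 0.1756]
eef_rot: [0.495, 0.869, -0.0, -0.0]
force: [1.6, 0.8, 0.3]
width: 0.0513
```

Request:
send_rows:
  rows:
    - [-43,8.5,11,0,0,7,0.6]
    - [-42,14,11,0,0,7,0.6]
    - [-39.5,19,11,0,0,7,0.6]
    - [-37,23.5,11,0,0,7,0.6]
    - [0,0,0,0,0,0,0.6]

```text
t: 1.1
ee_pos: [0.524, 0.2702, 0.1305]
eef_rot: [0.694, 0.72, -0.002, 0.002]
force: [0.1, -0.7, 0.3]
width: 0.0513
```

Run:
```python
from h import *
st()
for n in("scene","top"):
    p,d=r.capture(n); cv2.imwrite(f"pics/{n}1.png",p[:,:,::-1])
a=cv2.imread("pics/top1.png");b=cv2.imread("pics/scene1.png")
st()
crop(a,190,145,90,90,4,"pics/a.png");crop(b,255,160,105,90,4,"pics/b.png")
cv2.imwrite("pics/n1.png",np.hstack([cv2.imread("pics/a.png"),cv2.imread("pics/b.png")]))
```

```text
t 1.1 p [524.  270.2 130.5] yaw 2.12 tilt [-0.    -0.005 -1.   ] F [ 0.07 -0.72  0.26] w 0.0513
t 1.2 p [520.8 276.8 131.4] yaw 2.81 tilt [-0.001 -0.001 -1.   ] F [ 0.51  0.75 -0.72] w 0.0512
```

View pics/n1.png

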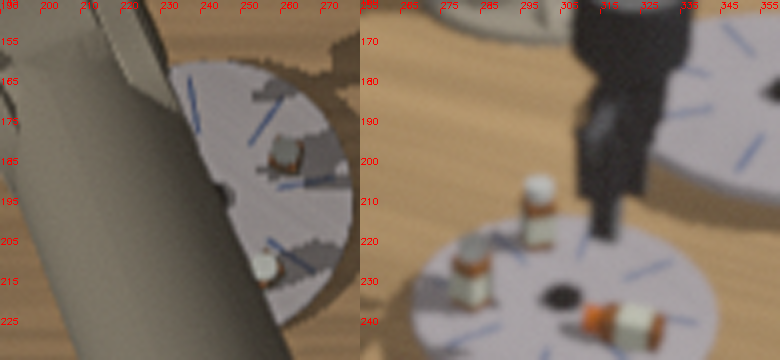

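Run:
```python
from h import *
st()
p=r.read_state()["ee_pos"]
for dx in(-.03,0,.03,.04): print(dx,[proj("scene",p+[dx,0,z]) for z in(0,.008)])
```

```text
t 1.2 p [520.8 276.8 131.4] yaw 2.81 tilt [-0.001 -0.001 -1.   ] F [ 0.51  0.75 -0.72] w 0.0512
-0.03 [(np.float64(325.3432917611275), np.float64(209.08647508961542)), (np.float64(325.5348073732522), np.float64(206.64326600138355))]
0 [(np.float64(321.5925193705575), np.float64(214.89958952057427)), (np.float64(321.7718404847355), np.float64(212.4295722679221))]
0.03 [(np.float64(317.6797885925714), np.float64(220.96405720945415)), (np.float64(317.84568099400394), np.float64(218.46714830982273))]
0.04 [(np.float64(316.33771824191217), np.float64(223.0442560206926)), (np.float64(316.49883815393656), np.float64(220.53837590148117))]
```

```bash
python3 -c "
from h import *
plan((.5195,.281,.036),3,5)"
```

```text
[0.9, -0.2, 19.1, -0.0, 0.0, -0.0]
[0.9, -0.2, 19.1, -0.0, 0.0, -0.0]
[0.9, -0.2, 19.1, -0.0, 0.0, -0.0]
[0.9, -0.2, 19.1, -0.0, 0.0, -0.0]
[0.9, -0.2, 19.1, -0.0, 0.0, -0.0]
```

Request:
send_rows:
  rows:
    - [0.5,0,18,0,0,0,0.6]
    - [0.5,0,18,0,0,0,0.6]
    - [0.5,0,18,0,0,0,0.6]
    - [0,0,18,0,0,0,0.6]
    - [0,0,10,0,0,0,0.6]

```text
t: 1.7
ee_pos: [0.5185, 0.2814, 0.0488]
eef_rot: [0.687, 0.726, -0.001, -0.001]
force: [-0.1, 0.1, -0.7]
width: 0.0514
```

Request:
send_rows:
  rows:
    - [0,0,6,0,0,0,0.6]
    - [0,0,4,0,0,0,0.6]
    - [0,0,0,0,0,0,0.6]
    - [0,0,0,0,0,0,0.6]

```text
t: 2.1
ee_pos: [0.5207, 0.2802, 0.041]
eef_rot: [0.689, 0.725, 0.001, 0.0]
force: [-0.2, -0.7, -0.8]
width: 0.0513
```

Run:
```python
from h import *
p,d=r.capture("scene"); cv2.imwrite("pics/scene2.png",p[:,:,::-1])
st()
crop(cv2.imread("pics/scene2.png"),260,190,95,75,8,"pics/b2.png")
```

```text
t 2.15 p [520.8 280.2  41. ] yaw 2.95 tilt [ 0.001  0.001 -1.   ] F [0.17 0.03 0.28] w 0.0513
```

View pics/b2.png

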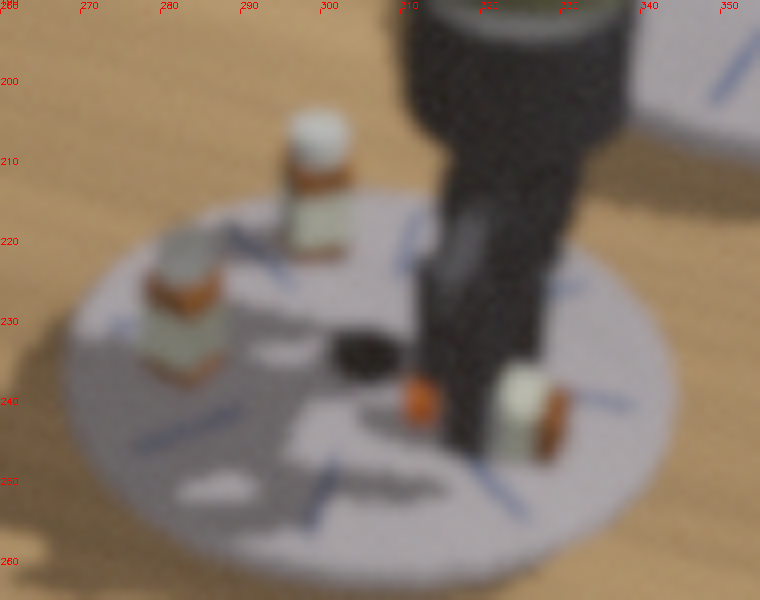

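Request:
send_rows:
  rows:
    - [0,0,5,0,0,0,0.6]
    - [0,0,0,0,0,0,0.45]
    - [0,0,0,0,0,0,0.38]
    - [0,0,0,0,0,0,0.32]
    - [0,0,0,0,0,0,0.28]

```text
t: 2.65
ee_pos: [0.5204, 0.2799, 0.0354]
eef_rot: [0.689, 0.725, 0.0, 0.0]
force: [0.3, -0.5, -0.3]
width: 0.0243
```

Request:
send_rows:
  rows:
    - [0,0,0,0,0,0,0.24]
    - [0,0,0,0,0,0,0.2]
    - [0,0,0,0,0,0,0.1]
    - [0,0,0,0,0,0,0.1]
    - [0,0,0,0,0,0,0.1]

```text
t: 3.15
ee_pos: [0.5205, 0.2799, 0.0355]
eef_rot: [0.689, 0.725, 0.0, 0.0]
force: [0.2, -1.1, 3.1]
width: 0.0213
```

Run:
```python
from h import *
p,d=r.capture("scene"); cv2.imwrite("pics/scene3.png",p[:,:,::-1])
st()
crop(cv2.imread("pics/scene3.png"),260,190,95,75,8,"pics/b3.png")
```

```text
t 3.2 p [520.5 279.9  35.5] yaw 2.94 tilt [ 0.  0. -1.] F [ 0.38 -0.72  2.96] w 0.0212
```

View pics/b3.png

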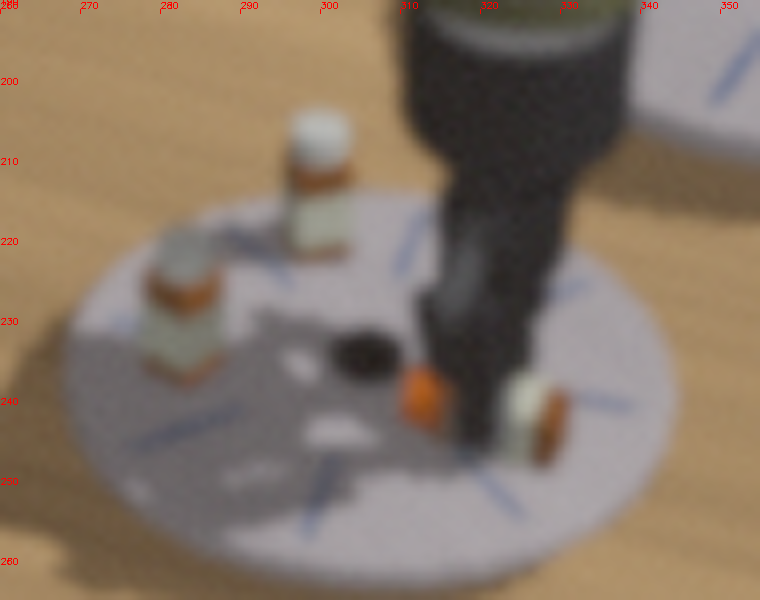

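Request:
send_rows:
  rows:
    - [0,0,0,0,0,0,0.1]
    - [0,0,-5,0,0,0,0.1]
    - [0,0,-10,0,0,0,0.1]
    - [0,0,-20,0,0,0,0.1]
    - [0,0,-25,0,0,0,0.1]
  grip_force: 40

```text
t: 3.7
ee_pos: [0.5195, 0.2796, 0.0955]
eef_rot: [0.689, 0.725, -0.001, -0.0]
force: [0.1, 0.6, -0.4]
width: 0.021
```

Request:
send_rows:
  rows:
    - [0,0,-30,0,0,0,0.1]
    - [0,0,-30,0,0,0,0.1]
    - [0,0,-30,0,0,0,0.1]
    - [0,0,-15,0,0,0,0.1]
    - [0,0,0,0,0,0,0.1]

```text
t: 4.2
ee_pos: [0.5215, 0.2806, 0.2036]
eef_rot: [0.689, 0.725, 0.003, 0.0]
force: [-0.3, 0.0, -0.2]
width: 0.0212
```

Run:
```python
from h import *
p,d=r.capture("scene"); cv2.imwrite("pics/scene4.png",p[:,:,::-1])
st()
crop(cv2.imread("pics/scene4.png"),260,130,110,120,5,"pics/b4.png")
plan(cw(0,0,200),-11,10)
```

```text
t 4.25 p [520.7 280.2 201.5] yaw 2.95 tilt [ 0.002  0.001 -1.   ] F [ 0.5  -0.01 -1.31] w 0.0212
[-37.6, -3.9, 0.1, 0.0, -0.0, 1.4]
[-37.7, -3.0, 0.1, 0.0, -0.0, 1.4]
[-37.8, -2.1, 0.1, 0.0, -0.0, 1.4]
[-37.8, -1.2, 0.1, 0.0, -0.0, 1.4]
[-37.8, -0.2, 0.1, 0.0, -0.0, 1.4]
[-37.8, 0.7, 0.1, 0.0, -0.0, 1.4]
[-37.8, 1.6, 0.1, 0.0, -0.0, 1.4]
[-37.7, 2.5, 0.1, 0.0, -0.0, 1.4]
[-37.7, 3.4, 0.1, 0.0, -0.0, 1.4]
[-37.6, 4.4, 0.1, 0.0, -0.0, 1.4]
```

View pics/b4.png

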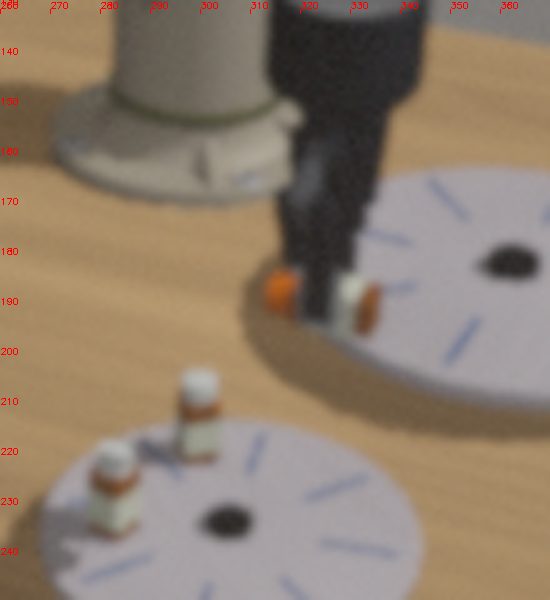

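Request:
send_rows:
  rows:
    - [-35,-4,0,0,0,1.4,0.1]
    - [-38,-3,0,0,0,1.4,0.1]
    - [-38,-2,0,0,0,1.4,0.1]
    - [-38,-1,0,0,0,1.4,0.1]
    - [-38,0,0,0,0,1.4,0.1]

```text
t: 4.75
ee_pos: [0.5095, 0.0912, 0.1988]
eef_rot: [0.732, 0.681, -0.001, -0.001]
force: [0.5, -0.1, 0.1]
width: 0.0211
```

Request:
send_rows:
  rows:
    - [-38,0.5,0,0,0,1.4,0.1]
    - [-38,1.5,0,0,0,1.4,0.1]
    - [-38,2.5,0,0,0,1.4,0.1]
    - [-38,3.5,0,0,0,1.4,0.1]
    - [-38,4.5,0,0,0,1.4,0.1]

```text
t: 5.25
ee_pos: [0.4992, -0.0987, 0.1989]
eef_rot: [0.772, 0.635, -0.001, -0.001]
force: [-0.0, -0.6, -0.3]
width: 0.0211
```

Request:
send_rows:
  rows:
    - [0,0,25,0,0,0,0.1]
    - [0,0,25,0,0,0,0.1]
    - [0,0,20,0,0,0,0.1]
    - [0,0,20,0,0,0,0.1]
    - [0,0,0,0,0,0,0.1]

```text
t: 5.75
ee_pos: [0.4974, -0.097, 0.1066]
eef_rot: [0.772, 0.636, -0.003, -0.002]
force: [0.4, -0.6, -0.1]
width: 0.0207
```

Run:
```python
from h import *
for n in("scene","top"):
    p,d=r.capture(n); cv2.imwrite(f"pics/{n}5.png",p[:,:,::-1])
st()
plan(cw(0,-2,75),-11,1)
crop(cv2.imread("pics/scene5.png"),150,130,110,110,4,"pics/a.png");crop(cv2.imread("pics/top5.png"),300,150,110,110,4,"pics/b.png")
cv2.imwrite("pics/n5.png",np.hstack([cv2.imread("pics/a.png"),cv2.imread("pics/b.png")]))
```

```text
t 5.85 p [499.6 -97.5 109.7] yaw -11.06 tilt [-0.002 -0.    -1.   ] F [ 0.06 -0.86  0.67] w 0.0211
[-1.7, 1.4, 34.7, -0.1, 0.0, -0.1]
```

View pics/n5.png

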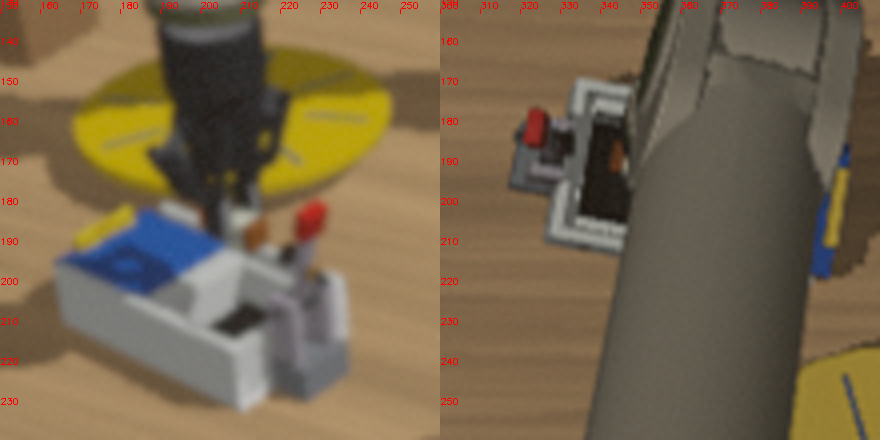

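Run:
```python
from h import *
crop(cv2.imread("pics/top5.png"),325,165,45,50,12,"pics/c5.png")
for u,v in((342.7,185),(342.7,192.5)):
    p=pz("top",u,v,.115);print(p,Rot.from_euler('z',11,degrees=True).apply(p-np.array(CASE)))
```

```text
[ 0.51483082 -0.07246982  0.115     ] [0.00880072 0.02720935 0.115     ]
[ 0.49285872 -0.07196356  0.115     ] [-0.01286428  0.02351383  0.115     ]
```

View pics/c5.png

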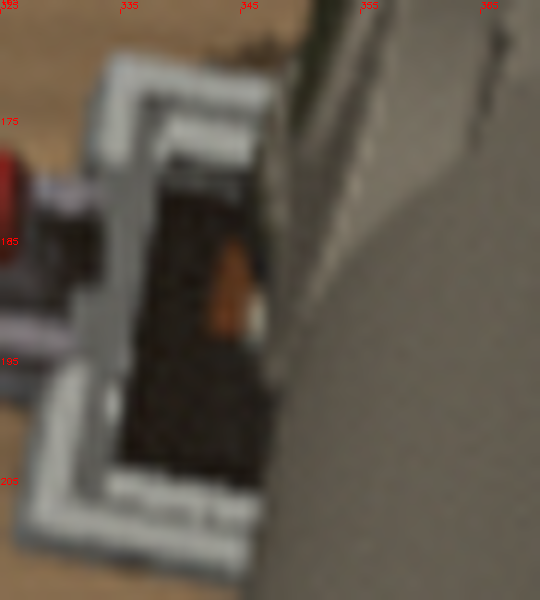

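Request:
send_rows:
  rows:
    - [0,1,20,0,0,0,0.1]
    - [0,0,20,0,0,0,0.1]
    - [0,0,20,0,0,0,0.1]
    - [0,0,15,0,0,0,0.1]
    - [0,0,10,0,0,0,0.1]

```text
t: 6.35
ee_pos: [0.5017, -0.0976, 0.0252]
eef_rot: [0.772, 0.636, 0.0, 0.0]
force: [0.4, -0.2, -0.2]
width: 0.0215
```

Request:
send_rows:
  rows:
    - [0,0,4,0,0,0,0.1]
    - [0,0,2,0,0,0,0.1]
    - [0,0,0,0,0,0,0.1]
    - [0,0,0,0,0,0,0.1]

```text
t: 6.75
ee_pos: [0.5019, -0.0978, 0.02]
eef_rot: [0.772, 0.636, 0.0, 0.0]
force: [0.6, 0.2, -0.8]
width: 0.0211
```

```bash
python3 -c "
from h import *
st()"
```

```text
t 6.75 p [501.9 -97.8  20. ] yaw -11.05 tilt [ 0.001 -0.    -1.   ] F [ 0.58  0.17 -0.81] w 0.0211
```

Request:
send_rows:
  rows:
    - [0,0,1.5,0,0,0,0.1]
    - [0,0,1.5,0,0,0,0.1]
    - [0,0,1,0,0,0,0.1]
    - [0,0,0,0,0,0,0.1]

```text
t: 7.15
ee_pos: [0.5015, -0.0976, 0.0155]
eef_rot: [0.772, 0.636, 0.0, -0.0]
force: [-1.9, 1.8, 4.5]
width: 0.0212
```

Contact with the floor (4.5 N). Release.

Request:
send_rows:
  rows:
    - [0,0,0,0,0,0,0.27]
    - [0,0,0,0,0,0,0.31]
    - [0,0,0,0,0,0,0.36]
    - [0,0,0,0,0,0,0.4]
    - [0,0,0,0,0,0,0.4]

```text
t: 7.65
ee_pos: [0.5014, -0.0977, 0.0152]
eef_rot: [0.772, 0.636, -0.0, -0.0]
force: [0.1, -0.0, -0.3]
width: 0.0344
```

Request:
send_rows:
  rows:
    - [0,0,-10,0,0,0,0.4]
    - [0,0,-15,0,0,0,0.4]
    - [0,0,-25,0,0,0,0.4]
    - [0,0,-40,0,0,0,0.4]
    - [0,0,-40,0,0,0,0.4]

```text
t: 8.15
ee_pos: [0.5008, -0.098, 0.147]
eef_rot: [0.772, 0.635, -0.0, -0.0]
force: [0.7, 0.1, 0.9]
width: 0.034
```

Run:
```python
from h import *
st()
plan(cw(0,-190,145),-11,4)
```

```text
t 8.15 p [500.8 -98.  147. ] yaw -11.09 tilt [-0.001 -0.    -1.   ] F [0.68 0.15 0.88] w 0.034
[-47.4, 0.1, 0.5, -0.0, 0.0, -0.0]
[-47.4, 0.1, 0.5, -0.0, 0.0, -0.0]
[-47.4, 0.1, 0.5, -0.0, 0.0, -0.0]
[-47.4, 0.0, 0.5, -0.0, 0.0, -0.0]
```

Request:
send_rows:
  rows:
    - [-46,0,0,0,0,0,0.2]
    - [-48,0,0,0,0,0,0]
    - [-48,0,0,0,0,0,0]
    - [-48,0,0,0,0,0,0]
    - [0,0,0,0,0,0,0]

```text
t: 8.65
ee_pos: [0.4613, -0.2923, 0.1468]
eef_rot: [0.775, 0.631, -0.001, 0.002]
force: [-0.1, 0.0, -0.1]
width: 0.0002
```

Run:
```python
from h import *
for n in("scene","top"):
    p,d=r.capture(n); cv2.imwrite(f"pics/{n}6.png",p[:,:,::-1])
st()
plan(cw(0,-190,54),-11,4)
crop(cv2.imread("pics/scene6.png"),140,130,110,110,4,"pics/a.png");crop(cv2.imread("pics/top6.png"),310,150,100,110,4,"pics/b.png")
cv2.imwrite("pics/n6.png",np.hstack([cv2.imread("pics/a.png"),cv2.imread("pics/b.png")]))
```

```text
t 8.75 p [ 464.1 -285.9  145.9] yaw -11.28 tilt [ 0.    -0.001 -1.   ] F [ 1.01 -0.87  0.22] w -0.0001
[0.5, 0.1, 23.0, 0.0, 0.0, -0.1]
[0.5, 0.1, 23.0, 0.0, 0.0, -0.1]
[0.5, 0.1, 23.0, 0.0, 0.0, -0.1]
[0.5, 0.1, 23.0, 0.0, 0.0, -0.1]
```

View pics/n6.png

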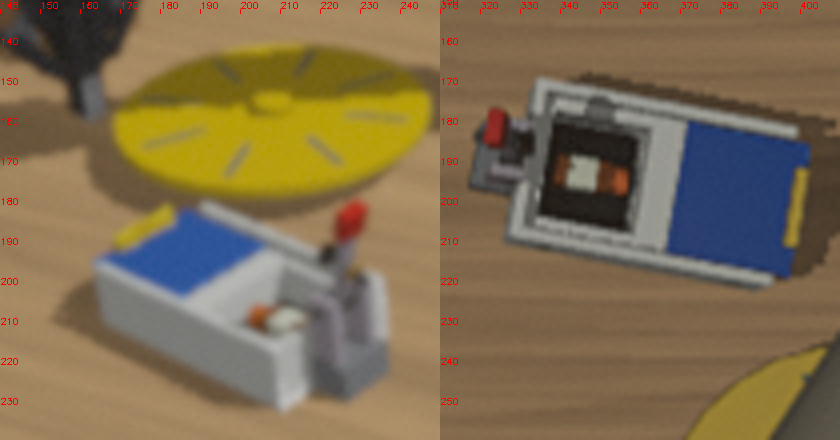

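The vial lies flat in the well (scene ~(215,209), top ~(345,193)). Next I push the lid.

Request:
send_rows:
  rows:
    - [0,0,25,0,0,0,0]
    - [0,0,25,0,0,0,0]
    - [0,0,22,0,0,0,0]
    - [0,0,15,0,0,0,0]
    - [0,0,5,0,0,0,0]

```text
t: 9.25
ee_pos: [0.4648, -0.2825, 0.052]
eef_rot: [0.771, 0.636, -0.0, -0.001]
force: [-0.2, -0.2, 0.8]
width: 0.0004
```

Request:
send_rows:
  rows:
    - [0,0,0,0,0,0,0]
    - [7,0,0,0,0,0,0]
    - [7,0,0,0,0,0,0]
    - [7,0,0,0,0,0,0]
    - [7,0,0,0,0,0,0]

```text
t: 9.75
ee_pos: [0.4709, -0.2565, 0.054]
eef_rot: [0.772, 0.636, 0.0, 0.001]
force: [-1.0, -3.0, 2.1]
width: -0.0001
```

Run:
```python
from h import *
for n in("scene","top"):
    p,d=r.capture(n); cv2.imwrite(f"pics/{n}7.png",p[:,:,::-1])
st();p=r.read_state()["ee_pos"];print(Rot.from_euler('z',11,degrees=True).apply(p-np.array(CASE)))
crop(cv2.imread("pics/scene7.png"),140,130,110,110,4,"pics/a.png");crop(cv2.imread("pics/top7.png"),310,150,100,110,4,"pics/b.png")
cv2.imwrite("pics/n7.png",np.hstack([cv2.imread("pics/a.png"),cv2.imread("pics/b.png")]))
```

```text
t 9.85 p [ 471.1 -255.5   53.6] yaw -10.96 tilt [ 0.001  0.    -1.   ] F [ 0.49 -0.32  0.44] w 0.0004
[ 0.00075402 -0.16078121  0.05363293]
```

View pics/n7.png

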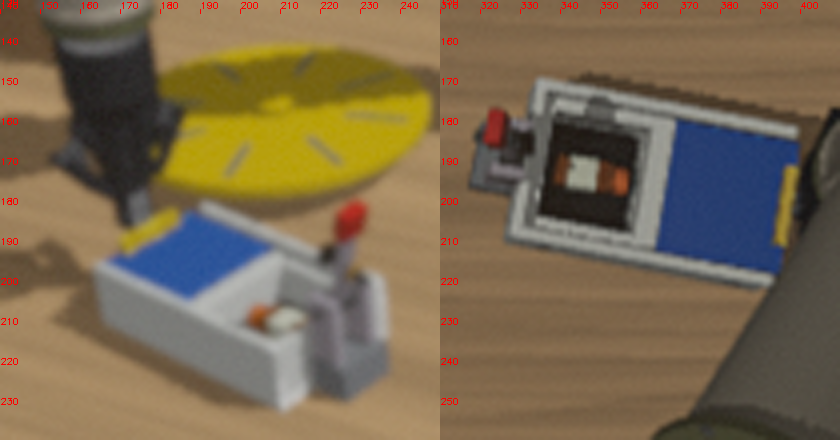

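Request:
send_rows:
  rows:
    - [9,0,0,0,0,0,0]
    - [9,0,0,0,0,0,0]
    - [9,0,0,0,0,0,0]
    - [9,0,0,0,0,0,0]
    - [9,0,0,0,0,0,0]

```text
t: 10.35
ee_pos: [0.4792, -0.2118, 0.0534]
eef_rot: [0.772, 0.636, -0.0, 0.0]
force: [0.0, -3.9, 2.6]
width: -0.0002
```

Request:
send_rows:
  rows:
    - [9,0,0,0,0,0,0]
    - [9,0,0,0,0,0,0]
    - [9,0,0,0,0,0,0]
    - [7,0,0,0,0,0,0]
    - [3,0,0,0,0,0,0]

```text
t: 10.85
ee_pos: [0.4862, -0.1749, 0.0531]
eef_rot: [0.772, 0.636, 0.0, -0.0]
force: [-0.1, -3.0, 1.5]
width: 0.0002
```

Run:
```python
from h import *
for n in("scene","top"):
    p,d=r.capture(n); cv2.imwrite(f"pics/{n}8.png",p[:,:,::-1])
st();p=r.read_state()["ee_pos"];print(Rot.from_euler('z',11,degrees=True).apply(p-np.array(CASE)))
crop(cv2.imread("pics/scene8.png"),140,130,110,110,4,"pics/a.png");crop(cv2.imread("pics/top8.png"),310,150,100,110,4,"pics/b.png")
cv2.imwrite("pics/n8.png",np.hstack([cv2.imread("pics/a.png"),cv2.imread("pics/b.png")]))
```

```text
t 10.95 p [ 486.  -174.9   53. ] yaw -10.97 tilt [-0.001  0.001 -1.   ] F [ 0.32 -0.38  0.12] w 0.0002
[ 7.24690818e-05 -7.88745733e-02  5.29574438e-02]
```

View pics/n8.png

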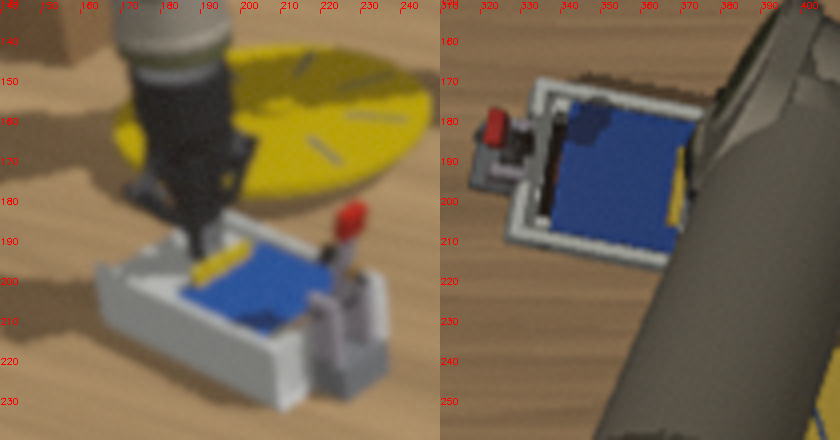

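Request:
send_rows:
  rows:
    - [5,0,0,0,0,0,0]
    - [5,0,0,0,0,0,0]
    - [4,0,0,0,0,0,0]
    - [2,0,0,0,0,0,0]

```text
t: 11.35
ee_pos: [0.4891, -0.1597, 0.0531]
eef_rot: [0.772, 0.636, -0.0, -0.0]
force: [-0.7, -0.7, -0.9]
width: -0.0
```

Request:
send_rows:
  rows:
    - [1.5,0,0,0,0,0,0]
    - [1.5,0,0,0,0,0,0]

```text
t: 11.55
ee_pos: [0.4897, -0.1575, 0.0532]
eef_rot: [0.772, 0.636, -0.0, -0.0]
force: [-0.5, -1.8, -1.3]
width: 0.0001
```

Request:
send_rows:
  rows:
    - [1.5,0,0,0,0,0,0]
    - [1,0,0,0,0,0,0]

```text
t: 11.75
ee_pos: [0.4902, -0.155, 0.0533]
eef_rot: [0.772, 0.636, -0.0, -0.0]
force: [0.5, -0.6, -0.6]
width: -0.0003
```

Request:
send_rows:
  rows:
    - [1.5,0,0,0,0,0,0]
    - [0,0,0,0,0,0,0]

```text
t: 11.95
ee_pos: [0.4902, -0.1542, 0.0533]
eef_rot: [0.772, 0.636, -0.0, 0.0]
force: [-1.8, -2.5, 0.1]
width: -0.0001
```

Request:
send_rows:
  rows:
    - [1.5,0,0,0,0,0,0]
    - [0,0,0,0,0,0,0]

```text
t: 12.15
ee_pos: [0.4899, -0.154, 0.0533]
eef_rot: [0.772, 0.635, -0.001, 0.0]
force: [-3.4, -6.5, 0.8]
width: -0.0
```

Request:
send_rows:
  rows:
    - [1.5,0,0,0,0,0,0]
    - [0,0,0,0,0,0,0]

```text
t: 12.35
ee_pos: [0.4899, -0.1539, 0.0533]
eef_rot: [0.773, 0.635, -0.001, 0.001]
force: [-3.8, -11.1, 0.3]
width: 0.0002
```

Request:
send_rows:
  rows:
    - [-8,0,0,0,0,0,0]
    - [0,0,-20,0,0,0,0]
    - [-20,0,-35,0,0,0,0]
    - [-35,0,-40,0,0,0,0]
    - [-40,0,-40,0,0,0,0]

```text
t: 12.85
ee_pos: [0.473, -0.2449, 0.183]
eef_rot: [0.771, 0.637, 0.001, -0.0]
force: [1.4, -1.0, -0.2]
width: 0.0002
```

Run:
```python
from h import *
for n in("scene","top"):
    p,d=r.capture(n); cv2.imwrite(f"pics/{n}9.png",p[:,:,::-1])
st()
crop(cv2.imread("pics/scene9.png"),160,165,80,70,5,"pics/a.png");crop(cv2.imread("pics/top9.png"),310,160,80,70,5,"pics/b.png")
cv2.imwrite("pics/n9.png",np.hstack([cv2.imread("pics/a.png"),cv2.imread("pics/b.png")]))
# paddle end hypotheses
for th in(1.57,1.7,1.85,2.0,2.15):
    d=np.array([0,-np.cos(th),np.sin(th)]);P=np.array([0,66,72])+79*d
    E=np.array([0,66,72])+92*d
    print(th,P,[np.round(proj(n,cw(*P)),1) for n in("top","scene")],[np.round(proj(n,cw(*E)),1) for n in("top","scene")])
```

```text
t 12.95 p [ 473.2 -251.8  186.9] yaw -11.45 tilt [ 0.009 -0.004 -1.   ] F [ 0.07 -1.06 -0.18] w -0.0001
1.57 [  0.          65.93709019 150.99997495] [array([330.4, 183.6]), array([222.3, 182.5])] [array([330.9, 182.8]), array([222. , 178.6])]
1.7 [  0.          76.17871505 150.34152003] [array([326.8, 182.9]), array([225. , 183.8])] [array([326.7, 182.1]), array([225. , 180.1])]
1.85 [  0.          87.7716295  147.94074104] [array([322.7, 182.3]), array([228. , 185.7])] [array([321.9, 181.4]), array([228.6, 182.3])]
2.0 [  0.          98.87560009 143.83449672] [array([318.7, 181.8]), array([231. , 188.1])] [array([317.2, 180.8]), array([232.2, 185.1])]
2.15 [  0.         109.24125557 138.11500447] [array([315. , 181.5]), array([233.9, 190.9])] [array([312.8, 180.4]), array([235.5, 188.4])]
```

View pics/n9.png

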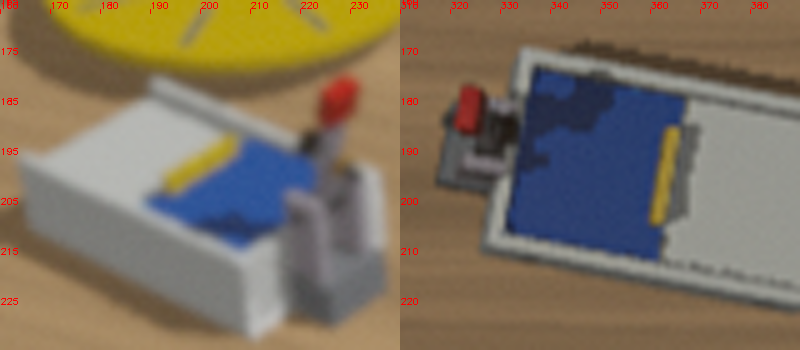

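Run:
```python
from h import *
st();plan(cw(0,140,250),-11,8)
```

```text
t 12.95 p [ 473.2 -251.8  186.9] yaw -11.45 tilt [ 0.009 -0.004 -1.   ] F [ 0.07 -1.06 -0.18] w -0.0001
[37.1, -0.5, -8.0, 0.1, 0.0, -0.1]
[37.1, -0.5, -8.0, 0.1, 0.0, -0.1]
[37.1, -0.4, -8.0, 0.1, 0.0, -0.1]
[37.1, -0.4, -7.9, 0.1, 0.0, -0.1]
[37.1, -0.4, -7.9, 0.1, 0.0, -0.1]
[37.1, -0.3, -7.9, 0.1, 0.0, -0.1]
[37.1, -0.3, -7.9, 0.1, 0.0, -0.1]
[37.1, -0.3, -7.9, 0.1, 0.0, -0.1]
```

Request:
send_rows:
  rows:
    - [20,0,-20,0,0,0,0]
    - [37,0,-20,0,0,0,0]
    - [40,0,-20,0,0,0,0]
    - [40,0,0,0,0,0,0]
    - [40,0,0,0,0,0,0]

```text
t: 13.45
ee_pos: [0.5071, -0.0691, 0.2419]
eef_rot: [0.772, 0.636, 0.001, 0.0]
force: [1.0, 0.8, -0.4]
width: 0.0002
```

Request:
send_rows:
  rows:
    - [40,0,0,0,0,0,0]
    - [40,0,0,0,0,0,0]
    - [30,0,0,0,0,0,0]
    - [10,0,0,0,0,0,0]
    - [0,0,0,0,0,0,0]

```text
t: 13.95
ee_pos: [0.5294, 0.0486, 0.2407]
eef_rot: [0.771, 0.637, -0.0, -0.0]
force: [0.5, -0.2, -0.3]
width: 0.0003
```

Request:
send_rows:
  rows:
    - [0,0,0,0,0,0,0]
    - [0,0,0,0,0,0,0]

```text
t: 14.15
ee_pos: [0.5294, 0.0444, 0.2414]
eef_rot: [0.773, 0.635, -0.0, 0.0]
force: [0.8, -0.9, -0.3]
width: -0.0
```

```bash
cat >> h.py <<'E'
def cp():
    p=r.read_state();x=Rot.from_euler('z',-CY,degrees=True)
    print("case",np.round(x.apply(p["ee_pos"]-np.array(CASE))*1000,1),"Fcase",np.round(x.apply(p["force"]),1))
E
python3 - <<'E'
from h import *
st();cp();plan(cw(0,140,138),-11,5)
E
```

```text
t 14.15 p [529.4  44.4 241.4] yaw -11.21 tilt [ 0. -0. -1.] F [ 0.75 -0.85 -0.34] w -0.0
case [  0.9 144.7 241.4] Fcase [ 0.9 -0.7 -0.3]
[-0.9, -0.2, 20.7, 0.0, 0.0, -0.0]
[-0.9, -0.2, 20.7, 0.0, 0.0, -0.0]
[-0.9, -0.2, 20.7, 0.0, 0.0, -0.0]
[-0.9, -0.2, 20.7, 0.0, 0.0, -0.0]
[-0.9, -0.2, 20.7, 0.0, 0.0, -0.0]
```

Request:
send_rows:
  rows:
    - [0,0,22,0,0,0,0]
    - [0,0,22,0,0,0,0]
    - [0,0,22,0,0,0,0]
    - [-5,-1,22,0,0,0,0]
    - [-5,0,15,0,0,0,0]

```text
t: 14.65
ee_pos: [0.5258, 0.0351, 0.1369]
eef_rot: [0.773, 0.635, -0.001, -0.0]
force: [-0.2, -0.3, -0.1]
width: -0.0
```

Request:
send_rows:
  rows:
    - [-8,0,0,0,0,0,0]
    - [-8,0,0,0,0,0,0]
    - [-6,0,0,0,0,0,0]
    - [0,0,0,0,0,0,0]

```text
t: 15.05
ee_pos: [0.5229, 0.0135, 0.1394]
eef_rot: [0.773, 0.635, 0.001, 0.001]
force: [0.3, -0.0, 0.0]
width: 0.0002
```

Run:
```python
from h import *
for n in("scene","top"):
    p,d=r.capture(n); cv2.imwrite(f"pics/{n}10.png",p[:,:,::-1])
st();cp()
crop(cv2.imread("pics/scene10.png"),170,120,100,110,4,"pics/a.png");crop(cv2.imread("pics/top10.png"),290,150,100,110,4,"pics/b.png")
cv2.imwrite("pics/n10.png",np.hstack([cv2.imread("pics/a.png"),cv2.imread("pics/b.png")]))
```

```text
t 15.15 p [522.9  15.  139. ] yaw -11.08 tilt [ 0.001  0.001 -1.   ] F [ 0.26 -0.14 -1.  ] w -0.0001
case [  0.  114.6 139. ] Fcase [ 0.3 -0.1 -1. ]
```

View pics/n10.png

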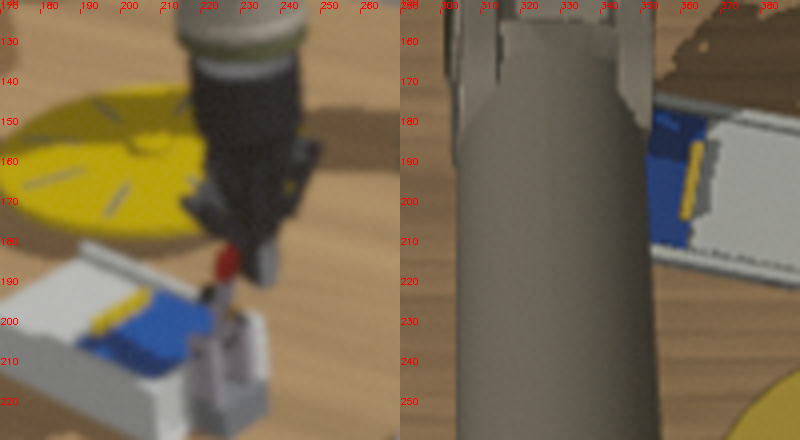

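Request:
send_rows:
  rows:
    - [-5,0,0,0,0,0,0]
    - [-5,0,0,0,0,0,0]
    - [-5,0,-1,0,0,0,0]
    - [-5,0,-2,0,0,0,0]
    - [-5,0,-2,0,0,0,0]

```text
t: 15.65
ee_pos: [0.5175, -0.0082, 0.143]
eef_rot: [0.771, 0.636, 0.0, -0.001]
force: [0.9, 4.6, -4.8]
width: -0.0003
```

Request:
send_rows:
  rows:
    - [-5,0,-2,0,0,0,0]
    - [-5,0,-1,0,0,0,0]
    - [-5,0,0,0,0,0,0]
    - [-5,0,0,0,0,0,0]

```text
t: 16.05
ee_pos: [0.5136, -0.0273, 0.146]
eef_rot: [0.771, 0.637, 0.0, -0.001]
force: [1.0, 7.1, -4.1]
width: 0.0
```

Run:
```python
from h import *
p,d=r.capture("scene"); cv2.imwrite(f"pics/scene11.png",p[:,:,::-1])
st();cp()
crop(cv2.imread("pics/scene11.png"),170,120,100,110,5,"pics/n11.png")
```

```text
t 16.1 p [513.4 -28.3 146. ] yaw -10.99 tilt [-0.001  0.002 -1.   ] F [ 0.97  5.69 -3.58] w -0.0001
case [ -1.   70.3 146. ] Fcase [-0.1  5.8 -3.6]
```

View pics/n11.png

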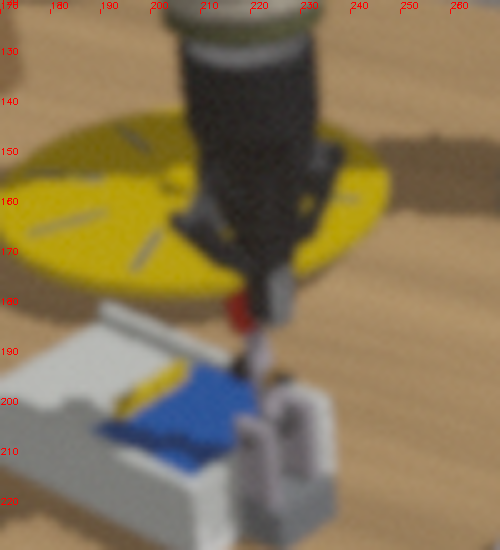

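Request:
send_rows:
  rows:
    - [-7,0,0,0,0,0,0]
    - [-7,0,2,0,0,0,0]
    - [-7,0,2.5,0,0,0,0]
    - [-7,0,3,0,0,0,0]
    - [-6,0,4,0,0,0,0]

```text
t: 16.6
ee_pos: [0.5071, -0.0616, 0.1352]
eef_rot: [0.772, 0.636, 0.0, -0.001]
force: [-4.4, 4.2, 7.4]
width: -0.0001
```

Request:
send_rows:
  rows:
    - [-6,0,4.5,0,0,0,0]
    - [-6,0,5,0,0,0,0]
    - [-5,0,6,0,0,0,0]
    - [-5,0,6,0,0,0,0]

```text
t: 17.0
ee_pos: [0.503, -0.0841, 0.1137]
eef_rot: [0.772, 0.636, 0.0, -0.0]
force: [-2.0, 3.6, 6.6]
width: -0.0002
```

Run:
```python
from h import *
p,d=r.capture("scene"); cv2.imwrite(f"pics/scene12.png",p[:,:,::-1])
st();cp()
crop(cv2.imread("pics/scene12.png"),170,120,100,110,5,"pics/n12.png")
```

```text
t 17.05 p [502.6 -84.7 112.8] yaw -11.08 tilt [-0.  0. -1.] F [1.79 1.42 1.53] w -0.0001
case [ -0.9  12.8 112.8] Fcase [1.5 1.7 1.5]
```

View pics/n12.png

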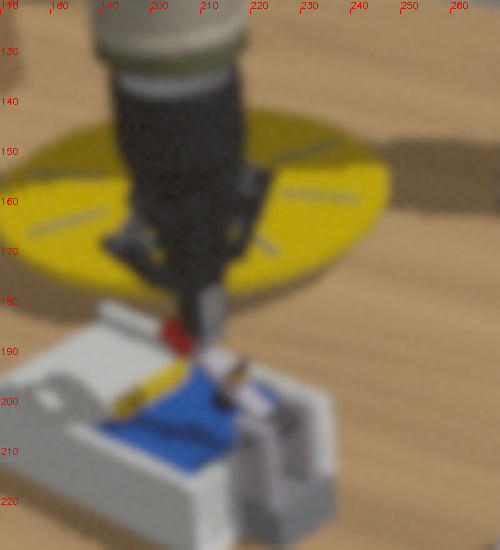

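Request:
send_rows:
  rows:
    - [0,0,-5,0,0,0,0]
    - [-9,0,-3,0,0,0,0]
    - [-9,0,0,0,0,0,0]
    - [0,0,4,0,0,0,0]
    - [-1,0,4,0,0,0,0]

```text
t: 17.55
ee_pos: [0.4997, -0.1063, 0.1145]
eef_rot: [0.773, 0.634, -0.0, 0.002]
force: [-3.4, -7.0, 9.4]
width: 0.0003
```

Request:
send_rows:
  rows:
    - [-1,0,4,0,0,0,0]
    - [-1,0,4,0,0,0,0]
    - [-1,0,4,0,0,0,0]

```text
t: 17.85
ee_pos: [0.4995, -0.1076, 0.1021]
eef_rot: [0.772, 0.635, 0.0, 0.001]
force: [-0.4, -3.1, 6.5]
width: -0.0001
```

Request:
send_rows:
  rows:
    - [-1,0,4,0,0,0,0]
    - [-1,0,3,0,0,0,0]
    - [0,0,2,0,0,0,0]

```text
t: 18.15
ee_pos: [0.499, -0.1098, 0.093]
eef_rot: [0.773, 0.635, 0.0, 0.001]
force: [-1.3, -3.5, 5.7]
width: -0.0001
```

Run:
```python
from h import *
p,d=r.capture("scene"); cv2.imwrite(f"pics/scene13.png",p[:,:,::-1])
st();cp()
crop(cv2.imread("pics/scene13.png"),170,120,100,110,5,"pics/n13.png")
```

```text
t 18.2 p [ 498.9 -109.7   92.7] yaw -11.16 tilt [ 0.002 -0.002 -1.   ] F [ 0.56 -2.25  4.7 ] w 0.0003
case [  0.3 -12.4  92.7] Fcase [ 1.  -2.1  4.7]
```

View pics/n13.png

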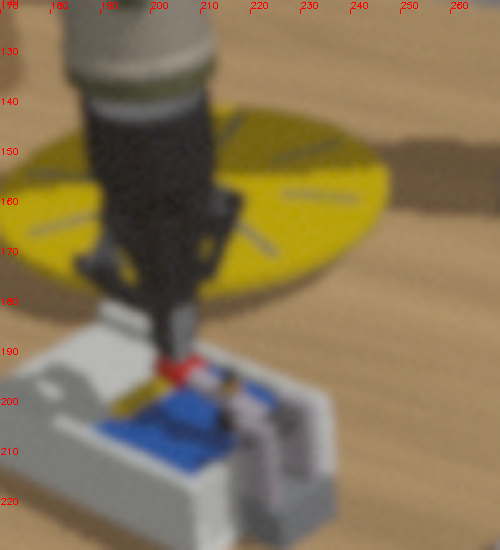

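Request:
send_rows:
  rows:
    - [0,0,1.5,0,0,0,0]
    - [0,0,1.5,0,0,0,0]

```text
t: 18.4
ee_pos: [0.499, -0.1098, 0.0901]
eef_rot: [0.773, 0.635, 0.0, 0.001]
force: [-0.1, -3.6, 6.7]
width: 0.0001
```

Request:
send_rows:
  rows:
    - [0,0,1.5,0,0,0,0]
    - [0,0,1.5,0,0,0,0]

```text
t: 18.6
ee_pos: [0.499, -0.1099, 0.0871]
eef_rot: [0.773, 0.635, 0.0, 0.001]
force: [-1.2, -3.8, 5.5]
width: 0.0002
```

Request:
send_rows:
  rows:
    - [0,0,1.5,0,0,0,0]
    - [0,0,1.5,0,0,0,0]

```text
t: 18.8
ee_pos: [0.4989, -0.1099, 0.084]
eef_rot: [0.773, 0.635, 0.0, 0.001]
force: [-0.8, -4.5, 5.5]
width: -0.0
```

Request:
send_rows:
  rows:
    - [0,0,1.5,0,0,0,0]
    - [0,0,1,0,0,0,0]

```text
t: 19.0
ee_pos: [0.4989, -0.11, 0.0815]
eef_rot: [0.773, 0.635, -0.0, 0.001]
force: [-0.5, -5.3, 5.9]
width: 0.0003
```

Request:
send_rows:
  rows:
    - [-1,0,1,0,0,0,0]
    - [0,0,1,0,0,0,0]

```text
t: 19.2
ee_pos: [0.4988, -0.1103, 0.0795]
eef_rot: [0.772, 0.635, 0.0, 0.001]
force: [-0.3, -2.7, 5.7]
width: -0.0003
```

Request:
send_rows:
  rows:
    - [0,0,1,0,0,0,0]
    - [0,0,1,0,0,0,0]

```text
t: 19.4
ee_pos: [0.4988, -0.1105, 0.0776]
eef_rot: [0.772, 0.635, 0.0, 0.001]
force: [0.1, -3.1, 6.3]
width: -0.0
```

Request:
send_rows:
  rows:
    - [0,0,1,0,0,0,0]
    - [0,0,1,0,0,0,0]

```text
t: 19.6
ee_pos: [0.4988, -0.1106, 0.0756]
eef_rot: [0.772, 0.635, 0.0, 0.001]
force: [-0.6, -2.3, 7.1]
width: 0.0003
```

Request:
send_rows:
  rows:
    - [0,0,1,0,0,0,0]
    - [0,0,1,0,0,0,0]

```text
t: 19.8
ee_pos: [0.499, -0.1107, 0.0747]
eef_rot: [0.773, 0.635, 0.001, 0.001]
force: [-9.6, -1.2, 28.0]
width: 0.0001
```

Run:
```python
from h import *
p,d=r.capture("scene"); cv2.imwrite(f"pics/scene14.png",p[:,:,::-1])
st();cp()
crop(cv2.imread("pics/scene14.png"),170,140,80,90,6,"pics/n14.png")
```

```text
t 19.85 p [ 499.  -110.7   74.8] yaw -11.17 tilt [ 0.002 -0.001 -1.   ] F [-6.52 -1.66 20.3 ] w -0.0001
case [  0.5 -13.3  74.8] Fcase [-6.1 -2.9 20.3]
```

View pics/n14.png

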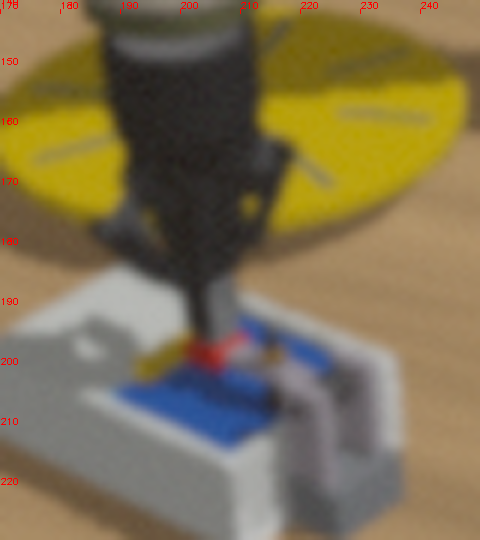

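Request:
send_rows:
  rows:
    - [0,0,0,0,0,0,0]
    - [0,0,0,0,0,0,0]
    - [0,0,0,0,0,0,0]

```text
t: 20.15
ee_pos: [0.499, -0.1107, 0.0748]
eef_rot: [0.773, 0.635, 0.001, 0.001]
force: [-6.0, -2.4, 20.1]
width: -0.0002
```

Request:
send_rows:
  rows:
    - [0,0,-2,0,0,0,0]
    - [0,0,-5,0,0,0,0]
    - [0,0,-20,0,0,0,0]
    - [0,0,-40,0,0,0,0]
    - [0,0,-40,0,0,0,0]

```text
t: 20.65
ee_pos: [0.4974, -0.1088, 0.1804]
eef_rot: [0.772, 0.636, -0.001, -0.001]
force: [1.1, 1.0, 1.7]
width: 0.0001
```

Request:
send_rows:
  rows:
    - [-30,0,-40,0,0,0,0]
    - [-40,0,-20,0,0,0,0]
    - [-40,0,0,0,0,0,0]
    - [-40,0,0,0,0,0,0]
    - [-40,0,0,0,0,0,0]

```text
t: 21.15
ee_pos: [0.4613, -0.2965, 0.2401]
eef_rot: [0.772, 0.636, 0.0, 0.0]
force: [0.3, -0.5, -0.1]
width: 0.0001
```

Request:
send_rows:
  rows:
    - [0,0,0,0,0,0,0]
    - [0,0,0,0,0,0,0]
    - [0,0,0,0,0,0,0]

```text
t: 21.45
ee_pos: [0.4622, -0.2941, 0.2395]
eef_rot: [0.772, 0.636, -0.0, -0.0]
force: [0.1, 0.3, -0.1]
width: 0.0001
```

Run:
```python
from h import *
for n in("scene","top"):
    p,d=r.capture(n); cv2.imwrite(f"pics/{n}15.png",p[:,:,::-1])
st()
crop(cv2.imread("pics/scene15.png"),160,165,80,70,5,"pics/a.png");crop(cv2.imread("pics/top15.png"),310,160,80,70,5,"pics/b.png")
cv2.imwrite("pics/n15.png",np.hstack([cv2.imread("pics/a.png"),cv2.imread("pics/b.png")]))
for th in(-.1,-.05,0,.05,.1,.2):
    d=np.array([0,-np.cos(th),np.sin(th)]);n_=np.array([0,np.sin(th),np.cos(th)]);P=np.array([0,66,72])+92*d+6.5*n_
    print(th,[np.round(proj(n,cw(*P)),1) for n in("top","scene")])
```

```text
t 21.55 p [ 462.5 -293.6  239.6] yaw -10.91 tilt [-0.     0.001 -1.   ] F [ 0.75  0.8  -0.01] w -0.0001
-0.1 [array([357.7, 193.5]), array([202.7, 196.2])]
-0.05 [array([357.9, 193.3]), array([202.5, 195. ])]
0 [array([358.1, 193. ]), array([202.4, 193.8])]
0.05 [array([358.2, 192.8]), array([202.4, 192.6])]
0.1 [array([358.3, 192.5]), array([202.3, 191.4])]
0.2 [array([358.1, 192. ]), array([202.5, 189.1])]
```

View pics/n15.png

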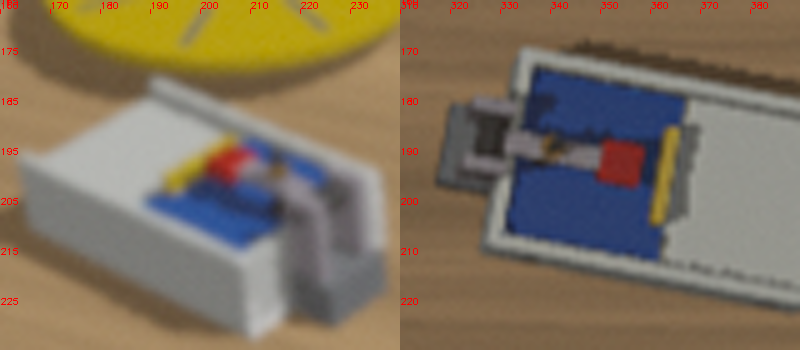

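View pics/top15.png

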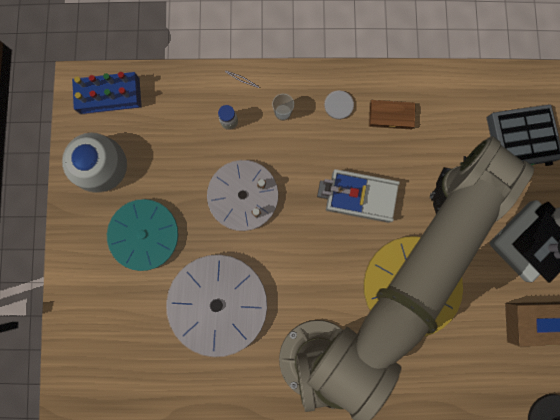

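```bash
python3 -c "
from h import *
print(r.hand_in());st()"
```

```text
the job is handed in; nothing more can be done
None
the job is handed in; nothing more can be done
```

I did all the steps and handed the job in at about 21.6 s of the 58 s allowed. No verdict was reported.

- **Vial:** I took it off the small carousel with a 40 N grip and let it go in the well at about 4.5 N of floor contact. The next pictures showed it lying flat there. The closed lid hides it now, so I couldn't check it again at the end.
- **Lid:** I pushed it by its rib until it stopped moving. The push force rose to about 11 N, and the pictures show its edge at the stop wall.
- **Clamp:** I swung the lever down and pressed until the force jumped from about 7 N to a peak of 28 N. It then held at about 20 N, below the 45 N limit but above the stated 12–18 N. After letting go, the lever stayed at about level.
- **Last pictures:** The lid and lever were in place and the two white-capped vials stood on the carousel. The beaker, dish, jar and slide box looked unmoved, and the arm was clear of everything.

**What didn't fully check out:**
- I didn't measure the clamp's squeeze after letting go. I infer it from the press force and the lever staying down.
- A sideways force of about 6 N showed during the final press, which I couldn't explain.
- The scene camera disagreed with the top camera by about 3 mm, which didn't get in the way.

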